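# Clamp the dust-extraction spigot of the shoe finishing bench

## Robot

A 6-joint arm with a two-finger parallel gripper is mounted at the origin on the work surface. World frame = base frame: x ahead of the robot, y to its left, z up, the work surface at z = 0. Lengths are in m, angles in rad, forces in N, time in s.
With the tool pointing down it reaches from about 0.375 to 0.9 m from the base axis. Payload 3.1 kg.
Tool frame: the origin (TCP) lies at the very end of the fingers, on their centre line; the grasp point (between the pads) lies 19 mm behind it (manip.grasp_offset is the distance from the TCP to the grasp point, in m); y points along the fingers, z is the direction in which the jaws open and shut, and the axes are right-handed (so a half turn about y gives the same grasp; the last joint's range is limited). The gripper opens to 85 mm and grips with 20 to 120 N. Pads are 22 mm wide; open, the fingers measure 114 mm over their backs; the gripper's body (76 mm by 85 mm) begins 54 mm behind the grasp point. The pads swing forward as they close: fully open they stand 13 mm farther back than shut.
Start: joints at [-1.353, 0.527, 1.433, -0, 1.181, -0.178], TCP at [0.242, -0.576, 0.231] pointing down, gripper open.
Joint ranges: [-3.08, 3.08], [-0.75, 2.2], [0.22, 2.44], [-1.43, 4.57], [0, 2.65], [-2.85, 2.85]. Speed limits (rad/s): [2.79, 2.79, 3.14, 3.14, 3.14, 3.14].

## Interface

Orientations are given as a unit quaternion [x, y, z, w].
In Python, from station import manip gives the robot as it stands.
- The arm moves only by the tool apply_moves, never from a script. Its argument "motion" is a list of rows, each a list of 5 numbers: the finger opening in mm, from 0 to 85.4, then the shift along the tool's x, y, z in units of 30 mm (1.0 is 30 mm), then the turn about the tool's y in units of 10 degrees (1.0 is 10 degrees). In form: [[fingers, x, y, z, twist], ...]. A call has 1 to 12 rows; each row is the pose to reach, as a shift and turn from the pose commanded when the call began, along the tool's axes at that moment; what a row does not reach only later rows make up. A row lasts 1/8 s, in which the tool goes at most 62.5 mm and 10.7 degrees, less where a joint would pass 70% of its speed; a pose out of reach is approached as far as the arm can. A call with a gripper value outside its range is refused whole. The fingers move at their own pace and stop on an object; "squeeze" is the grip in N (left out, the last holds). Time passes only in rows, so rows that repeat a pose let the fingers close. It gives the time, the measured TCP pose, the force and the opening at its end, in the units of the state.
- manip.sense(): the state, without advancing time (a new reading comes with each control period).
- manip.snapshot(name): name is "scene" or "top" or "wrist"; returns the picture (480x640x3 uint8, red, green, blue); there is no depth.
- manip.get_calibration(name): a dict with "intrinsics" (3x3 intrinsics, pixels), "extrinsics" (4x4, takes a point from camera to world coordinates). Camera axes: x right, y up, looking along -z (the intrinsics and any distortion apply to the point x, -y, -z); pixel columns grow to the right and rows downward; lengths in m; the calibration is good to about 2 mm. A picture is of the moment at which its call begins: read the wrist's pose just before it. get_calibration takes no time and is no camera call; for the wrist camera it gives the pose at the moment of the call.
- manip.sign_off(): hands the job in, once; it reports no verdict.
The state is a dict: "t": time; "q": joint angles; "qd": joint speeds; "tau": joint torques, N m; "tcp_pos": TCP position; "tool_rot": TCP orientation; "force": force on the tool from outside, world axes, zero at the start; "ft_torque": the same for the moment, N m; "finger_gap": opening from 0.0 (shut) to 1.0 (fully open).
Only numpy, scipy, OpenCV 4.12 (cv2) and the standard library are available. Lean on these libraries where they do the work, as an engineer would, in place of code of your own. Each camera call takes 0.05 s, during which the arm holds its last target.

## Task

Clamp the black suction nozzle in the slotted stub of the dust-extraction box: slide the steel worm-drive band along the stub, over its raised barb, until it is fully home against the flange, and only then turn the orange key clockwise (seen from above) until the band is snug. Stop there, without over-tightening it and crushing the spring washers, let go, and leave the other things on the bench where they are.

Things in the scene. Friction and masses are not known exactly. Their poses are not given: they have to be found in the camera images.
- port: grey dust box, 160 x 250 x 140 mm high, fixed. Origin: on the bench, in the plane of its front face, below the stub's axis; x points from the stub into the box, z up. The aluminium stub, diameter 40, axis 110 mm up, sticks out 98 mm along -x. From the box's face: flange (diameter 56) at 18 to 24 mm, raised barb ring (diameter 47) at 50 to 64. A black nozzle (max diameter 44) runs on to 165.
- flange (a point): centre of the flange's outer face, on the stub's axis; axes as port. The band is home when it lies against this face.
- stub_tip (a point): centre of the stub's free end; axes as port.
- band (a joint): how far the band has slid along the stub (m): 0 near the tip, 0.045 home against the flange (firm stop). The band is a steel ring round the stub, 13 mm wide, 53 in diameter, that can only slide along it. It drags with about 2 N; from about 0.016 to 0.024 it climbs the barb and the push needed rises to about 10 N, then it drops behind the barb and slides on.
- drum (a point): centre of the band's screw housing: an upright steel and brass drum, 28 mm in diameter, 38 mm high, part of the band, beside the stub on the port's +y side, its axis 46 mm from the stub's axis, its middle 117 mm above the bench. The band can be pushed along by this drum: shut fingertips fit beside the stub. Axes as port.
- key_grip (a point): centre of the orange wing key: a flat block 28 mm wide (its x axis), 9 thick (its y), 30 high (its z, up), on the vertical screw axis straight above the drum, 168 mm above the bench. Pinch it from above across its thickness; fingers whose tips stay 145 mm or more above the bench turn freely over box and stub. Its x axis shows the turn; it starts at a varying angle.
- key: key and screw; origin on its axis, at stub axis height. Clockwise from above tightens. While turning it resists with 0.10 N m of friction; after 1 to 3.7 rad (hidden, varies) it meets spring washers: torque grows 0.4 N m per rad. Snug: grown by 0.05 N m or more; aim for 0.12 (0.3 rad past contact). Over 0.28 (0.7 rad) crushes them. At rest, friction may shift readings by up to 0.10 either way.
- washers: the brass spring washer pack, in the drum; it does not turn visibly. Its contact force with the key's screw is the tightness: 1 N for about 0.01 N m of torque growth. Origin on the screw axis.
- sole: bystander, leave alone: a black rubber boot sole, about 300 mm long, 24 mm high at the heel; origin at its underside or middle, on the bench
- mallet: bystander, leave alone: a hammer lying down; origin at its underside or middle, on the bench
- driver: bystander, leave alone: a red-handled screwdriver lying down; origin at its underside or middle, on the bench
- glue: bystander, leave alone: a yellow tin, 74 mm in diameter, 85 mm high; origin at its underside or middle, on the bench
- spool: bystander, leave alone: a blue thread spool, 50 mm high; origin at its underside or middle, on the bench
- spareclamp: bystander, leave alone: a spare clamp ring lying flat, 60 mm in diameter, not needed; origin at its underside or middle, on the bench
- brush: bystander, leave alone: a brush lying down; origin at its underside or middle, on the bench

How it is judged:
On the way, in this order (a step that is already met when the one before it is completed fails the run):
1. the band has been slid over the barb and is home against the flange (value of joint band above 0.042 m), for 0.2 s.
2. the key has been turned until the band is snug (value of joint band above 0.042 m and contact force between key and washers above 5 N), for 0.2 s.
At the end, for the whole second after the job is handed in: The band is within 3 mm of the flange (joint band above 0.042), the washers press on the screw with more than 5 N, and band and key are at rest (all of step 2 and velocity of joint band below 0.01 m/s and angular speed of key below 0.1 rad/s); the robot touches nothing.
It fails at once if the washers are crushed: over 30 N between screw and washers (contact force between key and washers above 30 N).
It fails at once if the key starts to load the washers before the band is home (not (value of joint band above 0.042 m) and contact force between key and washers above 5 N).
It fails at once if a bystander is shoved more than 30 mm (distance of any of sole, mallet, driver, glue, spool, spareclamp, brush from where it was at the start of the episode above 0.03 m).
It also fails if it takes over 72 s, if anything falls off the work surface, if the arm or the gripper's body presses on something with over 40 N, if the wrist force passes 120 N, or if a joint passes its speed limit or range.

## Working session

There is one attempt and no reset: what is moved stays moved. The work goes in short steps, Python scripts to look and compute and a tool call to move; the robot and the scene stay as the last step left them, time stands still between calls to the robot, and variables do not carry over. Pictures are saved under pics/ and viewed, and the job is handed in when it is done.

Besides the shell and the picture viewer there is one more tool, called after "Call:" as name([rows], argument=value, ...), one row to a line, values as JSON. apply_moves: Moves the arm, as the interface text tells. Its arguments: {"type":"object","properties":{"motion":{"type":"array"},"squeeze":{"type":"number"}},"required":["motion"]}

```bash
mkdir -p pics; ls; python3 - <<'E'
from station import manip
import cv2
s=manip.sense(); print({k:(s[k]) for k in s})
print(manip.grasp_offset)
for n in ["scene","top","wrist"]:
    c=manip.get_calibration(n); print(n,c)
    cv2.imwrite(f"pics/{n}0.png",manip.snapshot(n)[:,:,::-1])
E
```

```text
pics
{'t': 0.0, 'q': array([-1.35250211e+00,  5.28454501e-01,  1.43390213e+00,  1.38169112e-05,
        1.18139661e+00, -1.78547079e-01]), 'qd': array([ 9.19153662e-05,  1.49599887e-03, -2.39316774e-03,  5.40696597e-04,
        1.01453047e-04, -9.07161612e-04]), 'tau': array([-5.08620542e-04, -4.42353129e+01, -1.78022915e+01, -2.68082676e-04,
        8.42540700e-03, -4.26008157e-06]), 'tcp_pos': array([ 0.24141339, -0.5757193 ,  0.23034084]), 'tool_rot': array([-0.13939451,  0.69399651, -0.69246887,  0.13937318]), 'force': array([ 0.03906888, -0.22157923,  0.64883791]), 'ft_torque': array([-0.01130294, -0.01453826,  0.05507473]), 'finger_gap': 0.9973033247405036}
0.0187
scene {'intrinsics': array([[594.76549202,   0.        , 312.92916759],
       [  0.        , 594.76549202, 246.18999461],
       [  0.        ,   0.        ,   1.        ]]), 'extrinsics': array([[ 0.33158776, -0.70679197,  0.62489572,  1.33328232],
       [ 0.94328059,  0.25994397, -0.20652085, -0.23967951],
       [-0.0164706 ,  0.65793179,  0.75289739,  1.11669855],
       [ 0.        ,  0.        ,  0.        ,  
[... 184 characters left out ...]
]]), 'extrinsics': array([[ 0.01104984,  0.98968919, -0.14280478,  0.32277996],
       [-0.99984566,  0.00898483, -0.01509714,  0.02502168],
       [-0.0136584 ,  0.14294956,  0.98963573,  1.39473772],
       [ 0.        ,  0.        ,  0.        ,  1.        ]])}
wrist {'intrinsics': array([[367.14759962,   0.        , 311.73289291],
       [  0.        , 367.14759962, 235.44627434],
       [  0.        ,   0.        ,   1.        ]]), 'extrinsics': array([[ 0.38555476,  0.88766458,  0.25179181,  0.30517082],
       [-0.92268114,  0.3717046 ,  0.10244612, -0.55028685],
       [-0.00265438, -0.27182215,  0.96234384,  0.37339905],
       [ 0.        ,  0.        ,  0.        ,  1.        ]])}
```

View pics/scene0.png

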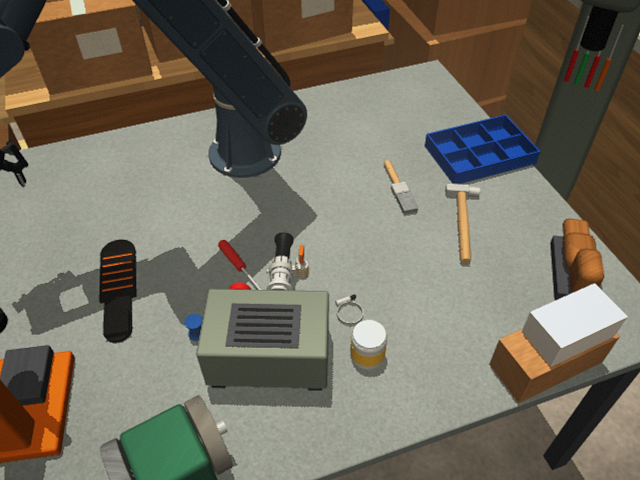

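View pics/top0.png

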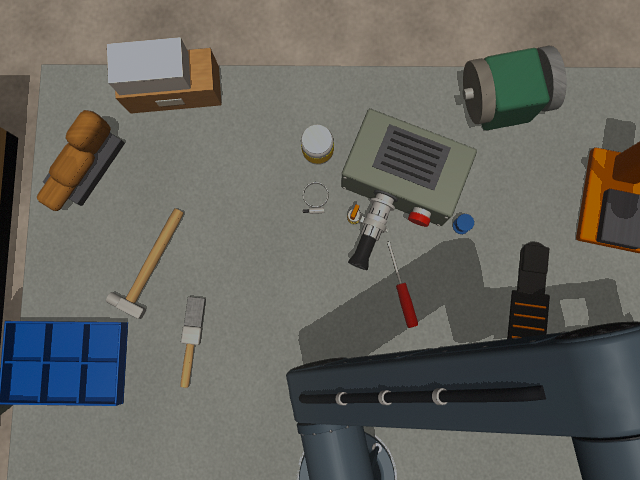

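View pics/wrist0.png

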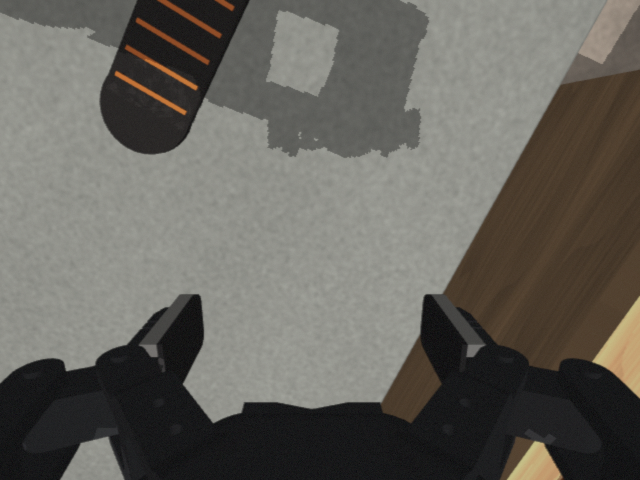

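The scene and top pictures show the box near (410,165) in top and (263,337) in scene. The stub and nozzle run toward the robot at top (375,220), and the orange key is at top (354,213) / scene (302,255). Next I'll zoom in and measure.

```bash
cat > h.py <<'E'
import numpy as np, cv2
from station import manip
from scipy.spatial.transform import Rotation as R
def ray(c,u,v):
    K=c["intrinsics"];T=c["extrinsics"]
    d=np.array([(u-K[0,2])/K[0,0],-(v-K[1,2])/K[1,1],-1.0])
    return T[:3,3],T[:3,:3]@d
def onz(c,u,v,z):
    o,d=ray(c,u,v); return o+d*(z-o[2])/d[2]
def tri(rs):
    A=np.zeros((3,3));b=np.zeros(3)
    for o,d in rs:
        d=d/np.linalg.norm(d);P=np.eye(3)-np.outer(d,d);A+=P;b+=P@o
    x=np.linalg.solve(A,b)
    return x,[np.linalg.norm((np.eye(3)-np.outer(d,d)/(d@d))@(x-o)) for o,d in rs]
def proj(c,p):
    T=np.linalg.inv(c["extrinsics"]);q=T[:3,:3]@np.array(p)+T[:3,3]
    K=c["intrinsics"];return np.array([K[0,2]+K[0,0]*q[0]/-q[2],K[1,2]+K[1,1]*q[1]/q[2]])
def orange(img,box):
    h=cv2.cvtColor(img,cv2.COLOR_RGB2HSV);m=cv2.inRange(h,(8,150,90),(20,255,255))
    x0,y0,x1,y1=box;k=np.zeros_like(m);k[y0:y1,x0:x1]=m[y0:y1,x0:x1];return k
E
python3 - <<'E'
from h import *
r=[]
for n,b in (("top",(335,190,375,235)),("scene",(285,235,320,285))):
    im=cv2.imread(f"pics/{n}0.png")[:,:,::-1].copy();c=manip.get_calibration(n)
    k=orange(im,b);ys,xs=np.nonzero(k);print(n,len(xs),xs.mean(),ys.mean(),xs.min(),xs.max(),ys.min(),ys.max())
    r.append(ray(c,xs.mean(),ys.mean()))
    x,y=(300,90) if n=="top" else (180,220)
    cr=im[y:y+160,x:x+190];cv2.imwrite(f"pics/{n}0z.png",cv2.resize(cr,(760,640)[:2] if 0 else (712,600),interpolation=cv2.INTER_CUBIC)[:,:,::-1])
print(tri(r))
c=manip.get_calibration("top")
for p in [(369,109),(476,148),(447,223),(342,181)]: print(p,onz(c,*p,.14))
E
```

```text
top 64 354.125 211.3125 347 358 204 222
scene 75 301.0133333333333 253.29333333333332 299 303 245 263
(array([ 0.55808852, -0.00902827,  0.17035122]), [np.float64(0.0010484994995931852), np.float64(0.0010484994995932288)])
(369, 109) [ 0.78786581 -0.039622    0.14      ]
(476, 148) [ 0.70297522 -0.26650906  0.14      ]
(447, 223) [ 0.54105062 -0.2024681   0.14      ]
(342, 181) [0.62906835 0.01707195 0.14      ]
```

View pics/top0z.png

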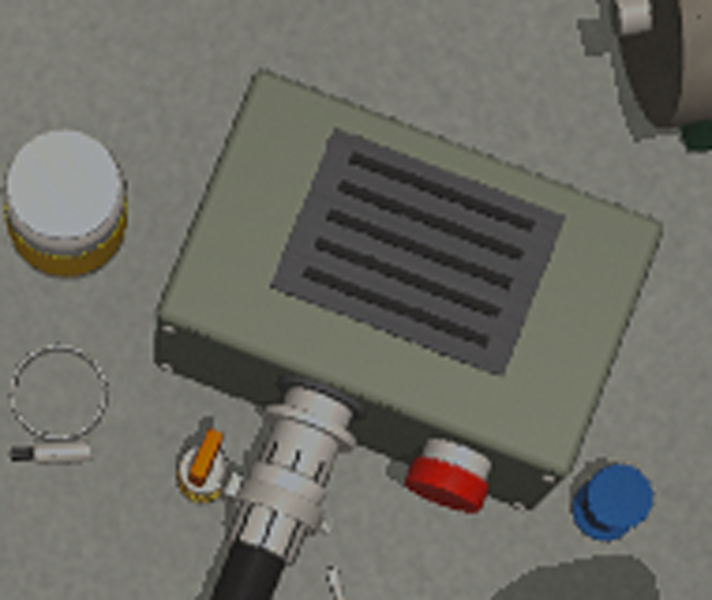

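View pics/scene0z.png

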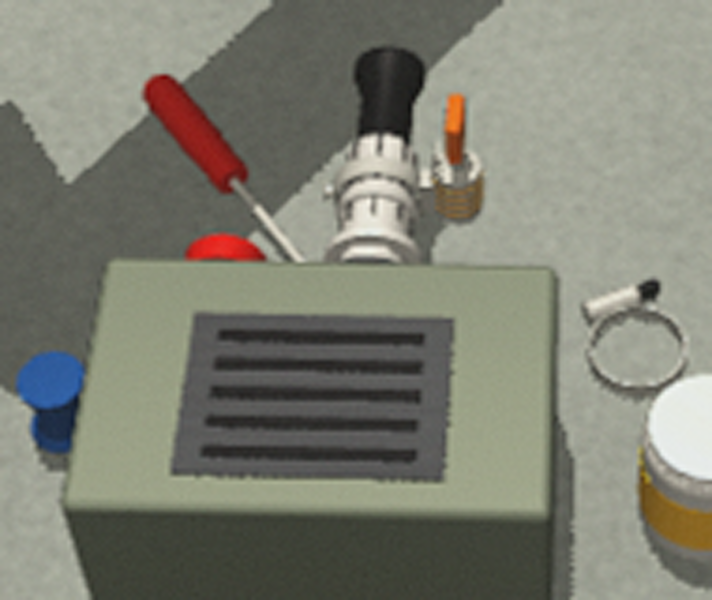

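```bash
python3 - <<'E'
from h import *
c=manip.get_calibration("top")
z=lambda u,v:(300+u*190/712,90+v*160/600)
P=[onz(c,*z(*p),.14)[:2] for p in [(262,70),(662,225),(565,470),(158,318)]]
for p in P: print(p)
for a,b in((3,0),(2,1),(3,2),(0,1)):
    d=P[b]-P[a];print(a,b,np.linalg.norm(d),np.degrees(np.arctan2(d[1],d[0])))
f=(P[2]+P[3])/2
yaw=np.radians(np.mean([np.degrees(np.arctan2(*(P[b]-P[a])[::-1])) for a,b in((3,0),(2,1))]+[np.degrees(np.arctan2(*(P[b]-P[a])[::-1]))+90 for a,b in((3,2),(0,1))]))
ex=np.array([np.cos(yaw),np.sin(yaw)]);ey=np.array([-ex[1],ex[0]])
k=np.array([.5581,-.0090]);print("yaw",yaw,np.degrees(yaw),"key in face frame x",(k-P[3])@ex,(k-P[2])@ex)
O=k+.0755*ex-.046*ey;print("O",O,"rel corner y",(O-P[3])@ey,(O-P[2])@ey)
# nozzle end check
im=cv2.imread("pics/top0.png");
g=cv2.inRange(im,(0,0,0),(40,40,40));g[:, :345]=0;g[:,382:]=0;g[:230]=0;g[272:]=0
ys,xs=np.nonzero(g);
print(xs.mean(),ys.mean())
print("proj nozzle end",proj(c,[*(O-.165*ex),.11]),"flange",proj(c,[*(O-.024*ex),.11]),"mid nozzle",proj(c,[*(O-.13*ex),.11]))
print("drum/key px",proj(c,[*(O-.0755*ex+.046*ey),.168]))
E
```

```text
[ 0.78862367 -0.04158493]
[ 0.69860502 -0.26779514]
[ 0.55736188 -0.21059632]
[0.64249907 0.01683353]
3 0 0.15736936203215984 -21.790799965292162
2 1 0.15238546454041918 -22.046329426258467
3 2 0.24284290175974482 -110.52312714448142
0 1 0.24346338490032693 -111.69970980821118
yaw -0.37550744171563805 -21.51499158606081 key in face frame x -0.06904397010325443 -0.07324768651678565
O [ 0.61146903 -0.07948402] rel corner y -0.10098639802949037 0.14182011692306953
362.3898305084746 252.16222760290557
proj nozzle end [358.26303719 263.32647906] flange [382.60072911 202.77603719] mid nozzle [364.36728988 248.1395337 ]
drum/key px [354.57292668 211.65971159]
```

```bash
cat >> h.py <<'E'
yaw=-0.3755
ex=np.array([np.cos(yaw),np.sin(yaw),0]);ey=np.array([-ex[1],ex[0],0])
O=np.array([.6115,-.0795,0])
def P(x,y,z): return O+x*ex+y*ey+np.array([0,0,z])
def toport(p): d=np.array(p)-O; return np.array([d@ex,d@ey,d[2]])
def cmd(p):
    s=manip.sense();M=R.from_quat(s["tool_rot"]).as_matrix()
    return M.T@(np.array(p)-s["tcp_pos"])/.03
def st():
    s=manip.sense();M=R.from_quat(s["tool_rot"]).as_matrix()
    print("t",round(s["t"],2),"port",toport(s["tcp_pos"]).round(4),"F",s["force"].round(2),"T",s["ft_torque"].round(3),"gap",round(s["finger_gap"]*85.4,1))
    print("q",s["q"].round(2),"zyaw rel port deg",np.degrees(np.arctan2(M[1,2],M[0,2])-yaw).round(2),"xyaw",np.degrees(np.arctan2(M[1,0],M[0,0])-yaw).round(2),"ydown",M[:,1].round(3))
E
python3 - <<'E'
from h import *
st(); print(cmd(P(-.115,.046,.25)))
E
```

```text
t 0.15 port [-0.1622 -0.5975  0.2306] F [-0.69 -0.37 -0.61] T [0.004 0.021 0.078] gap 85.5
q [-1.35  0.53  1.43  0.    1.18 -0.18] zyaw rel port deg -45.75 xyaw -135.75 ydown [-0.     0.002 -1.   ]
[-16.09534158  -0.61920129 -14.2675959 ]
```

Call:
apply_moves([
  [0,-4,-0.9,-3.6,-3.4],
  [0,-8,-0.9,-7.2,-6.8],
  [0,-16.1,-0.9,-14.3,-13.57],
  [0,-16.1,-0.9,-14.3,-13.57],
  [0,-16.1,-0.9,-14.3,-13.57],
  [0,-16.1,-0.9,-14.3,-13.57],
  [0,-16.1,-0.9,-14.3,-13.57],
  [0,-16.1,-0.9,-14.3,-13.57],
  [0,-16.1,-0.9,-14.3,-13.57],
  [0,-16.1,-0.9,-14.3,-13.57],
  [0,-16.1,-0.9,-14.3,-13.57],
  [0,-16.1,-0.9,-14.3,-13.57],
])

```text
t: 1.65
tcp_pos: [0.5217, 0.0081, 0.2581]
tool_rot: [-0.686, 0.17, -0.17, 0.687]
force: [-0.2, -0.5, -0.0]
finger_gap: 0.001
```

```bash
python3 - <<'E'
from h import *
st(); print(cmd(P(-.115,.046,.25)))
E
```

```text
t 1.65 port [-0.1157  0.0486  0.2581] F [-0.18 -0.51 -0.05] T [-0.022  0.006 -0.009] gap 0.1
q [-0.2   0.36  1.66  0.    1.13 -1.29] zyaw rel port deg 83.74 xyaw -6.26 ydown [-0.  0. -1.]
[ 0.03199809  0.26907832 -0.08210028]
```

Call:
apply_moves([
  [0,-0.1,0,-0.08,-0.63],
  [0,-0.1,0,-0.08,-0.63],
])

```text
t: 1.9
tcp_pos: [0.5171, 0.0055, 0.2581]
tool_rot: [0.694, -0.136, 0.135, -0.694]
force: [0.2, -0.2, -0.3]
finger_gap: 0.001
```

```bash
python3 - <<'E'
from h import *
st(); c=manip.get_calibration("wrist");im=manip.snapshot("wrist");cv2.imwrite("pics/w1.png",im[:,:,::-1]);np.save("c1.npy",c,allow_pickle=True)
print(c["extrinsics"], proj(c,P(-.0755,.046,.168)))
E
```

```text
t 1.9 port [-0.119   0.0444  0.2581] F [ 0.24 -0.16 -0.34] T [-0.018 -0.002 -0.051] gap 0.1
q [-0.21  0.35  1.67 -0.    1.13 -1.39] zyaw rel port deg 89.4 xyaw -0.6 ydown [-0.001  0.    -1.   ]
[[ 3.77297269e-01 -8.91096900e-01 -2.52176697e-01  4.52982206e-01]
 [ 9.26091824e-01  3.63286378e-01  1.01867268e-01  3.05290392e-02]
 [ 8.38752423e-04 -2.71973019e-01  9.62304512e-01  4.01058841e-01]
 [ 0.00000000e+00  0.00000000e+00  0.00000000e+00  1.00000000e+00]] [315.84496805 299.81919129]
```

View pics/w1.png

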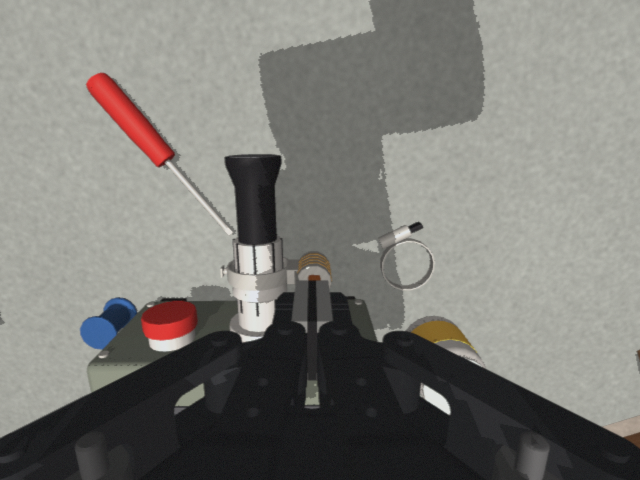

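```bash
python3 - <<'E'
from h import *
c=np.load("c1.npy",allow_pickle=True).item()
for n,p in [("drumtop",P(-.0755,.046,.136)),("drumbot",P(-.0755,.046,.098)),("nozzle end",P(-.165,0,.11)),("tip",P(-.098,0,.11)),("bandtop",P(-.0755,0,.1365)),("keytop",P(-.0755,.046,.183)),("drum near edge bottom",P(-.0895,.046,.098)),("near edge top",P(-.0895,.046,.136)),("tcp",manip.sense()["tcp_pos"])]: print(n,proj(c,p).round(1))
im=cv2.imread("pics/w1.png");cv2.imwrite("pics/w1z.png",cv2.resize(im[140:340,190:400],(630,600),interpolation=cv2.INTER_CUBIC))
print(cmd(P(-.115,.046,.122)))
E
```

```text
drumtop [315.4 281.7]
drumbot [314.9 264.7]
nozzle end [255.1 162.8]
tip [259.4 244.8]
bandtop [256.2 282.6]
keytop [316.1 309.9]
drum near edge bottom [314.8 249.5]
near edge top [315.2 264.8]
tcp [313.6 300.2]
[0.1272455  4.53788045 0.05655469]
```

View pics/w1z.png

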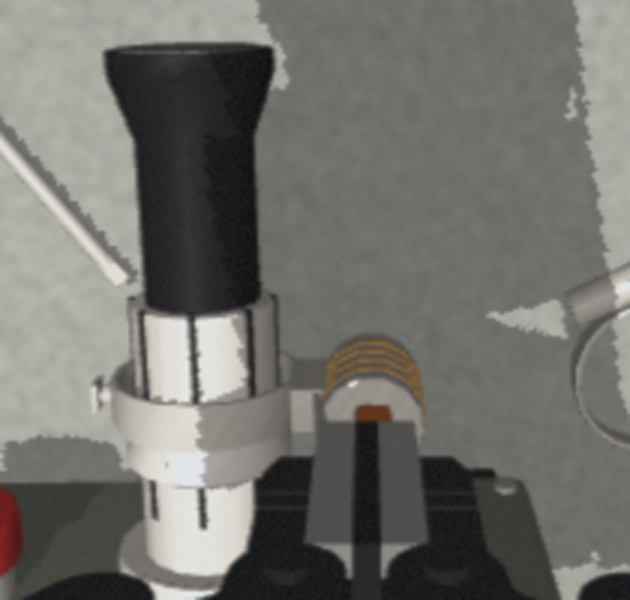

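Call:
apply_moves([
  [0,0,2,0.05,-0.06],
  [0,0,4,0.05,-0.06],
  [0,0,4.53,0.05,-0.06],
  [0,0,4.53,0.05,-0.06],
])

```text
t: 2.45
tcp_pos: [0.5172, 0.0066, 0.1209]
tool_rot: [-0.695, 0.133, -0.131, 0.695]
force: [-0.2, -0.3, 0.5]
finger_gap: -0.003
```

```bash
python3 - <<'E'
from h import *
st(); im=manip.snapshot("scene");cv2.imwrite("pics/s2.png",cv2.resize(im[215:315,220:350],(780,600),interpolation=cv2.INTER_CUBIC)[:,:,::-1])
E
```

```text
t 2.45 port [-0.1194  0.0455  0.1209] F [-0.18 -0.27  0.47] T [-0.042  0.007 -0.026] gap -0.3
q [-0.2   0.55  1.8   0.    0.79 -1.4 ] zyaw rel port deg 89.97 xyaw -0.03 ydown [-0.004  0.001 -1.   ]
```

View pics/s2.png

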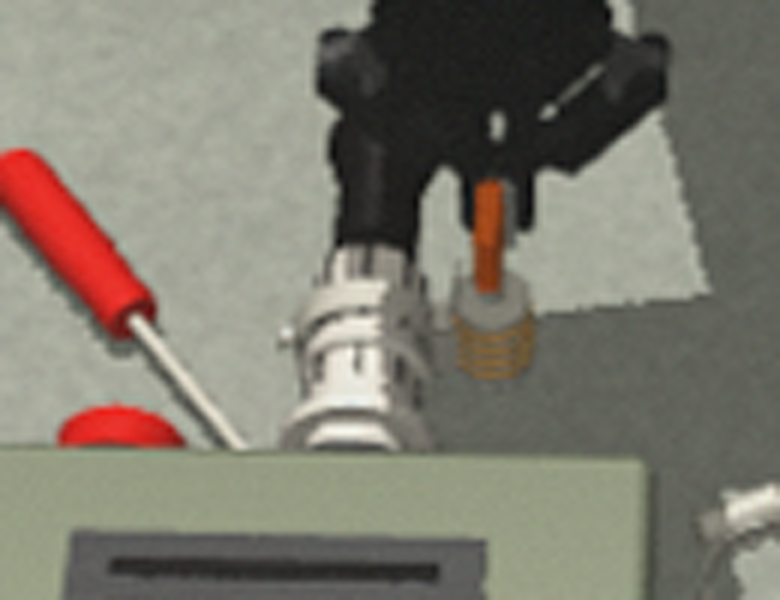

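The shut fingertips sit behind the drum, and the key (crop (488,235)) is clear of the gripper body. Now I'll push.

Call:
apply_moves([
  [0,0.3,0,0,0],
  [0,0.6,0,0,0],
  [0,0.75,0,0,0],
  [0,0.9,0,0,0],
  [0,1.05,0,0,0],
  [0,1.2,0,0,0],
  [0,1.35,0,0,0],
  [0,1.5,0,0,0],
  [0,1.65,0,0,0],
  [0,1.75,0,0,0],
])

```text
t: 3.75
tcp_pos: [0.5674, -0.0128, 0.1223]
tool_rot: [-0.695, 0.132, -0.132, 0.695]
force: [-1.4, 0.8, -0.7]
finger_gap: 0.003
```

```bash
python3 - <<'E'
from h import *
st()
E
```

```text
t 3.75 port [-0.0655  0.0459  0.1223] F [-1.35  0.84 -0.75] T [0.109 0.249 0.015] gap 0.3
q [-0.22  0.6   1.68  0.    0.87 -1.42] zyaw rel port deg 90.05 xyaw 0.05 ydown [ 0. -0. -1.]
```

Call:
apply_moves([
  [0,0.1,0,0,0],
  [0,0.2,0,0,0],
  [0,0.3,0,0,0],
  [0,0.3,0,0,0],
])

```text
t: 4.25
tcp_pos: [0.5694, -0.0137, 0.1218]
tool_rot: [-0.694, 0.136, -0.127, 0.695]
force: [-12.6, 4.9, 6.6]
finger_gap: 0.0
```

```bash
python3 - <<'E'
from h import *
st()
E
```

```text
t 4.25 port [-0.0633  0.0457  0.1218] F [-12.61   4.86   6.65] T [ 0.506  1.407 -0.071] gap 0.0
q [-0.22  0.61  1.66  0.    0.89 -1.42] zyaw rel port deg 90.08 xyaw 0.08 ydown [-0.013  0.004 -1.   ]
```

```bash
python3 - <<'E'
from h import *
im=manip.snapshot("scene");cv2.imwrite("pics/s3.png",cv2.resize(im[215:315,220:350],(780,600),interpolation=cv2.INTER_CUBIC)[:,:,::-1])
im=manip.snapshot("wrist");cv2.imwrite("pics/w3.png",im[:,:,::-1])
c=manip.get_calibration("scene")
f=lambda p:((proj(c,p)-[220,215])*6).round(0)
print("home: drumtop c",f(P(-.0305,.046,.136)),"key c",f(P(-.0305,.046,.168)),"keytop",f(P(-.0305,.046,.183)),"bandtop",f(P(-.0305,0,.1365)),"flange top",f(P(-.024,0,.138)))
print("35mm: drumtop",f(P(-.0405,.046,.136)),"keytop",f(P(-.0405,.046,.183)))
st()
E
```

```text
home: drumtop c [486. 392.] key c [483. 334.] keytop [481. 307.] bandtop [354. 389.] flange top [352. 401.]
35mm: drumtop [487. 370.] keytop [483. 284.]
t 4.35 port [-0.0633  0.0457  0.1218] F [-12.43   4.16   6.13] T [ 0.555  1.474 -0.065] gap -0.0
q [-0.22  0.61  1.66  0.    0.89 -1.42] zyaw rel port deg 90.08 xyaw 0.08 ydown [-0.013  0.004 -1.   ]
```

View pics/s3.png

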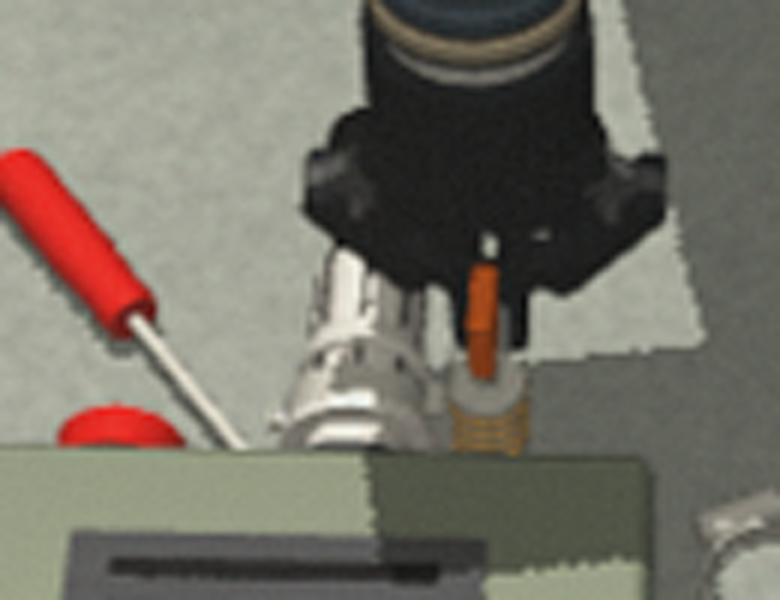

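View pics/w3.png

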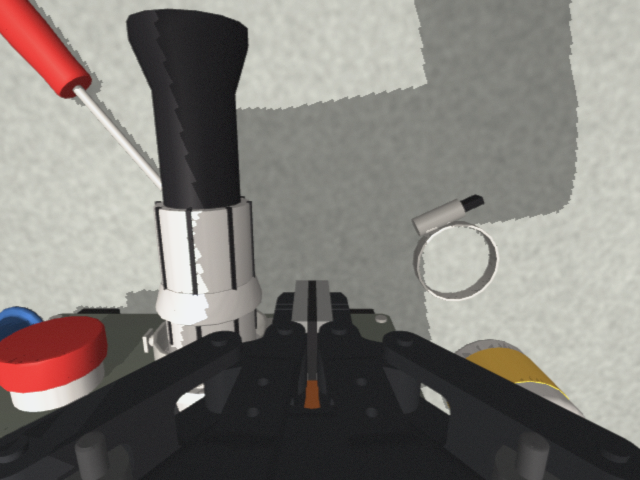

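Call:
apply_moves([
  [0,0.1,0,0,0],
  [0,0.2,0,0,0],
  [0,0.2,0,0,0],
  [0,0.2,0,0,0],
])

```text
t: 4.85
tcp_pos: [0.5696, -0.0139, 0.1218]
tool_rot: [-0.694, 0.14, -0.123, 0.696]
force: [-22.1, 8.9, 15.3]
finger_gap: -0.005
```

```bash
python3 - <<'E'
from h import *
st()
c=manip.get_calibration("scene")
f=lambda p:((proj(c,p)-[220,215])*6).round(0)
print(f(P(-.0755,.046,.136)),f(P(-.0755,.046,.183)))
E
```

```text
t 4.85 port [-0.063   0.0457  0.1218] F [-22.13   8.89  15.29] T [ 0.967  2.636 -0.096] gap -0.4
q [-0.22  0.61  1.65  0.    0.9  -1.42] zyaw rel port deg 90.1 xyaw 0.1 ydown [-0.024  0.007 -1.   ]
[492. 292.] [488. 206.]
```

Call:
apply_moves([
  [0,-0.5,0,0,0],
  [0,-1.3,0,0,0],
  [0,-1.6,-1.5,0,0],
  [0,-1.6,-3.5,0,0],
  [0,-1.6,-4.5,0,0],
  [0,-1.6,-4.5,0,0],
])

```text
t: 5.6
tcp_pos: [0.5396, -0.0013, 0.2611]
tool_rot: [0.695, -0.128, 0.136, -0.695]
force: [0.7, 0.6, 0.2]
finger_gap: -0.001
```

```bash
python3 - <<'E'
from h import *
st()
im=manip.snapshot("scene");cv2.imwrite("pics/s4.png",im[:,:,::-1]);cv2.imwrite("pics/s4z.png",cv2.resize(im[215:315,220:350],(780,600),interpolation=cv2.INTER_CUBIC)[:,:,::-1])
c=manip.get_calibration("wrist")
im=manip.snapshot("wrist");cv2.imwrite("pics/w4.png",im[:,:,::-1]);np.save("c4.npy",c,allow_pickle=True)
im=manip.snapshot("top");cv2.imwrite("pics/t4.png",im[:,:,::-1]);cv2.imwrite("pics/t4z.png",cv2.resize(im[170:270,320:450],(780,600),interpolation=cv2.INTER_CUBIC)[:,:,::-1])
E
```

```text
t 5.6 port [-0.0956  0.0464  0.2611] F [0.71 0.63 0.2 ] T [-0.043  0.002 -0.018] gap -0.1
q [-0.21  0.37  1.62 -0.    1.14 -1.41] zyaw rel port deg 90.07 xyaw 0.07 ydown [ 0.011 -0.002 -1.   ]
```

View pics/s4z.png

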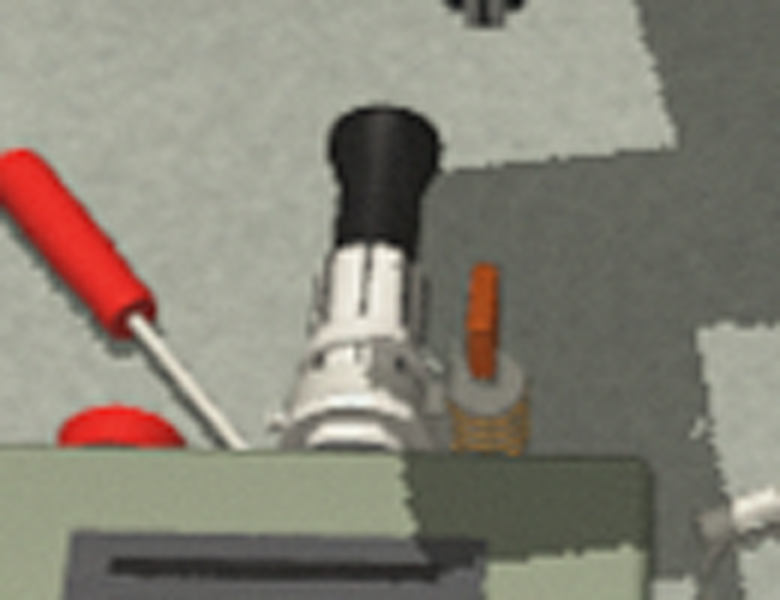

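View pics/w4.png

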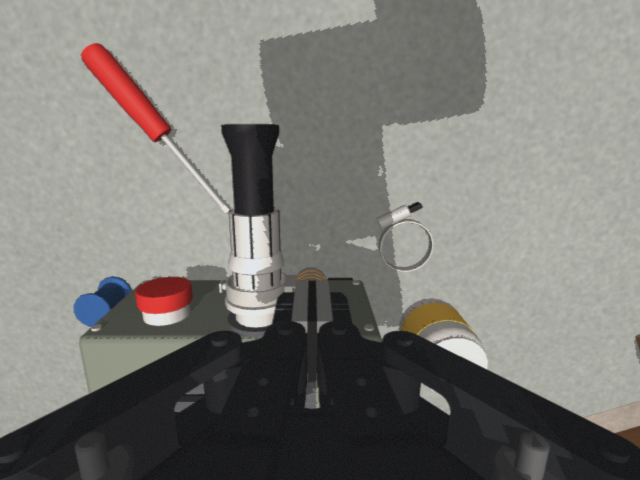

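View pics/t4z.png

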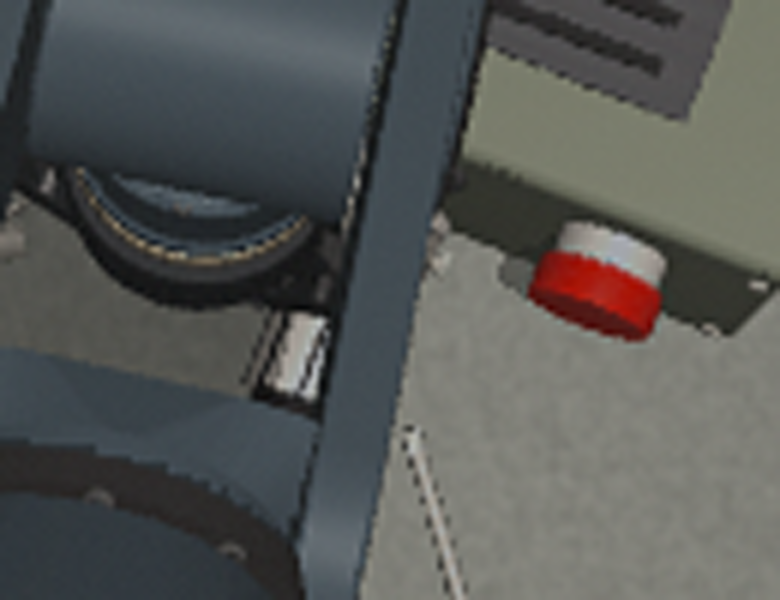

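```bash
python3 - <<'E'
from h import *
c=manip.get_calibration("scene")
q=[]
for n in("scene0","s2x","s4"):
    try: im=cv2.imread(f"pics/{n}.png")[:,:,::-1].copy()
    except Exception: continue
    h=cv2.cvtColor(im,cv2.COLOR_RGB2HSV);m=cv2.inRange(h,(5,140,80),(20,255,255));m[:235]=0;m[290:]=0;m[:,:285]=0;m[:,:]*=1;m[:,320:]=0
    ys,xs=np.nonzero(m);print(n,len(xs),xs.mean(),ys.mean(),ys.min(),ys.max());q.append(onz(c,xs.mean(),ys.mean(),.168));print(toport(q[-1]))
print(np.linalg.norm(q[1]-q[0]))
im=cv2.imread("pics/w4.png");cv2.imwrite("pics/w4z.png",cv2.resize(im[190:340,190:340],(600,600),interpolation=cv2.INTER_CUBIC))
c=np.load("c4.npy",allow_pickle=True).item()
f=lambda p:((proj(c,p)-[190,190])*4).round(0)
for n,x,r in(("tip",-.098,.02),("barb64",-.064,.0235),("barb50",-.05,.0235),("band37",-.037,.0265),("band24",-.024,.0265),("fl24",-.024,.028),("fl18",-.018,.028)): print(n,f(P(x,0,.11+r)),f(P(x,r,.11)),f(P(x,-r,.11)))
print("drum near top/bot",f(P(-.0445,.046,.136)),f(P(-.0445,.046,.098)))
E
```

```text
scene0 80 300.975 253.6625 245 263
[-0.07637689  0.04472945  0.168     ]
s4 83 300.0 267.8433734939759 259 277
[-0.0381028   0.04466543  0.168     ]
0.038274147940713495
tip [249. 133.] [362. 108.] [166. 109.]
barb64 [254. 306.] [382. 266.] [159. 266.]
barb50 [257. 373.] [384. 328.] [163. 328.]
band37 [257. 440.] [399. 384.] [153. 385.]
band24 [260. 499.] [400. 440.] [156. 440.]
fl24 [259. 502.] [407. 440.] [149. 440.]
fl18 [260. 529.] [407. 465.] [151. 465.]
drum near top/bot [490. 404.] [489. 331.][ WARN:0@0.291] global loadsave.cpp:275 findDecoder imread_('pics/s2x.png'): can't open/read file: check file path/integrity
```

View pics/w4z.png

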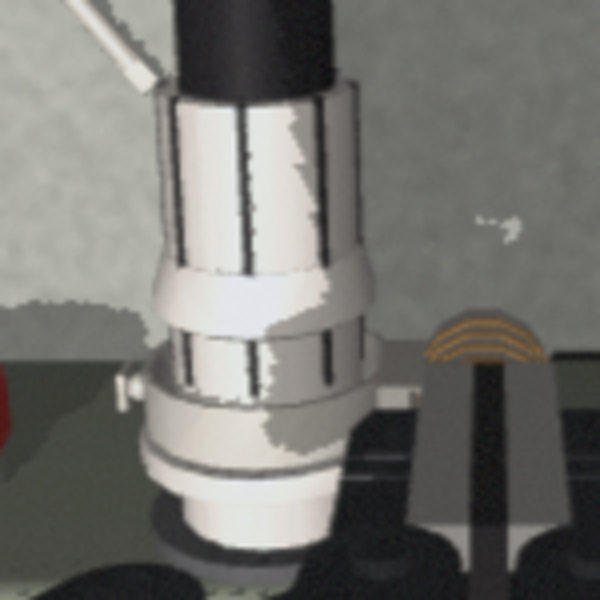

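Zoomed, the tip, barb and flange edges are all about 35 px (7 mm) from the prediction. So my port origin was 7 mm too far along x, and the band started about 7 mm in. The band's dark line at (250,468) lies flush on the flange and the push met a firm stop, so it is home. Next I'll look at the key's angle from beyond it.

Call:
apply_moves([
  [60,1.5,-0.3,0,0],
  [60,3,-0.3,0,0],
  [60,4,-0.3,0,0],
  [60,4,-0.3,0,0],
  [60,4,-0.3,0,0],
])

```text
t: 6.38
tcp_pos: [0.6464, -0.0439, 0.2645]
tool_rot: [-0.695, 0.133, -0.13, 0.695]
force: [-0.4, 1.1, -0.1]
finger_gap: 0.705
```

```bash
sed -i 's/^O=np.array.*/O=np.array([.6115,-.0795,0])-.0070*ex/' h.py; python3 - <<'E'
from h import *
st()
c=manip.get_calibration("wrist")
im=manip.snapshot("wrist");cv2.imwrite("pics/w5.png",im[:,:,::-1]);np.save("c5.npy",c,allow_pickle=True)
u=proj(c,P(-.0305,.046,.168)).round().astype(int);print(u)
cv2.imwrite("pics/w5z.png",cv2.resize(im[u[1]-60:u[1]+60,u[0]-80:u[0]+80],(800,600),interpolation=cv2.INTER_CUBIC)[:,:,::-1])
E
```

```text
t 6.38 port [0.0264 0.0459 0.2645] F [-0.36  1.09 -0.06] T [-0.016  0.062 -0.01 ] gap 60.2
q [-0.24  0.53  1.33  0.    1.29 -1.44] zyaw rel port deg 90.06 xyaw 0.06 ydown [-0.004  0.001 -1.   ]
[313 152]
```

View pics/w5z.png

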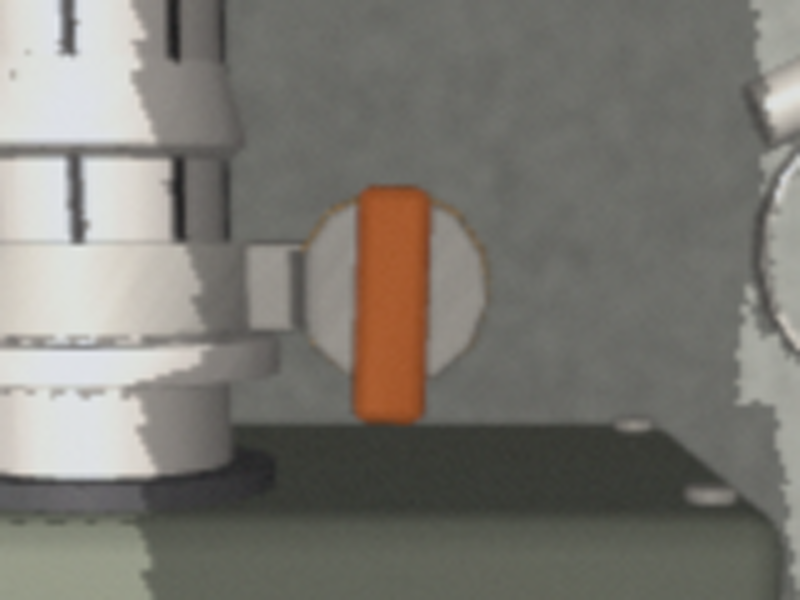

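The key at (392,303) in the crop stands almost along port x, above the drum. The band at (100,290) lies against the flange.

```bash
python3 - <<'E'
from h import *
c=np.load("c5.npy",allow_pickle=True).item()
im=cv2.imread("pics/w5.png")[:,:,::-1].copy()
m=orange(im,(285,110,345,190));cs,_=cv2.findContours(m,cv2.RETR_EXTERNAL,cv2.CHAIN_APPROX_NONE);k=max(cs,key=cv2.contourArea)
b=cv2.boxPoints(cv2.minAreaRect(k.astype(np.float32)));w=np.array([toport(onz(c,*p,.183)) for p in b]);print(w.round(4))
print("centre",w.mean(0),"drum?")
w=w[:,:2];e=[w[1]-w[0],w[2]-w[1]];e=max(e,key=np.linalg.norm);print(np.linalg.norm(e),min(np.linalg.norm(w[1]-w[0]),np.linalg.norm(w[2]-w[1])),np.degrees(np.arctan2(e[1],e[0])))
h=cv2.cvtColor(im,cv2.COLOR_RGB2HSV)
print(cmd(P(-.0305,.046,.155)))
E
```

```text
[[-0.0168  0.0402  0.183 ]
 [-0.0438  0.0411  0.183 ]
 [-0.0435  0.0489  0.183 ]
 [-0.0166  0.0482  0.183 ]]
centre [-0.03016053  0.04458968  0.183     ] drum?
0.02699128826592013 0.007797496304240237 178.02154151855896
[-1.88059149e+00  3.67643420e+00  3.56235638e-03]
```

Call:
apply_moves([
  [40,-1.0,0,0,0.2],
  [40,-1.87,0,0,0.2],
  [40,-1.87,2,0,0.2],
  [40,-1.87,3.2,0,0.2],
  [40,-1.87,3.8,0,0.2],
  [40,-1.87,3.8,0,0.2],
])

```text
t: 7.18
tcp_pos: [0.5935, -0.023, 0.1511]
tool_rot: [-0.692, 0.145, -0.142, 0.692]
force: [0.3, -0.4, 0.7]
finger_gap: 0.47
```

```bash
python3 - <<'E'
from h import *
st(); print(cmd(P(-.0298,.0455,.150)))
im=manip.snapshot("scene");cv2.imwrite("pics/s6z.png",cv2.resize(im[195:295,240:370],(780,600),interpolation=cv2.INTER_CUBIC)[:,:,::-1])
im=manip.snapshot("wrist");cv2.imwrite("pics/w6.png",im[:,:,::-1])
E
```

```text
t 7.17 port [-0.0305  0.0459  0.1511] F [ 0.27 -0.36  0.7 ] T [-0.008 -0.009 -0.014] gap 40.1
q [-0.23  0.59  1.58  0.    0.97 -1.39] zyaw rel port deg 88.1 xyaw -1.9 ydown [-0.004  0.001 -1.   ]
[ 0.02352694  0.03701828 -0.01283034]
```

View pics/s6z.png

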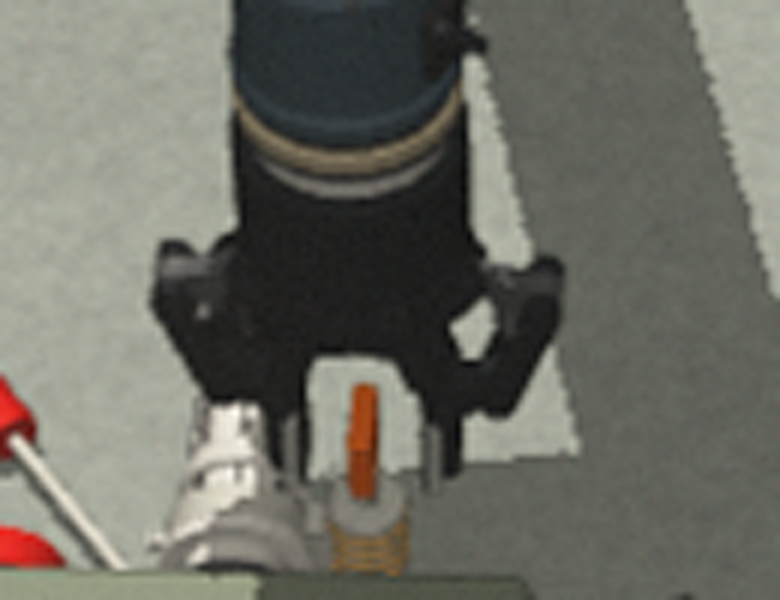

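View pics/w6.png

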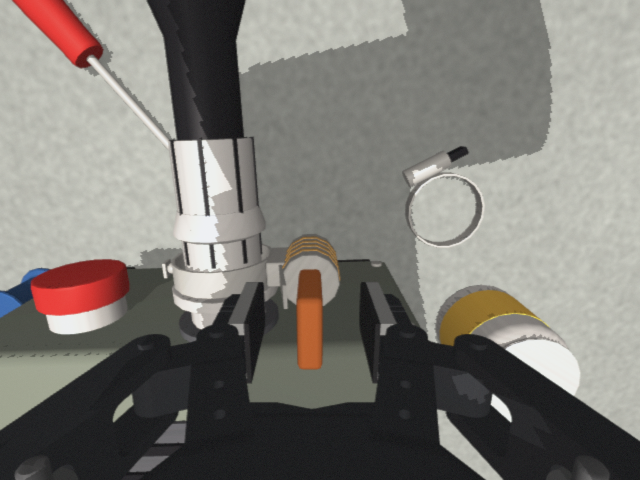

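The key at (310,320) in the wrist view is centred between the pads at about 250 and 375. Closing now.

Call:
apply_moves([
  [0,0.02,0,0,0],
  [0,0.02,0,0,0],
  [0,0.02,0,0,0],
  [0,0.02,0,0,0],
  [0,0.02,0,0,0],
  [0,0.02,0,0,0],
], squeeze=50)

```text
t: 8.02
tcp_pos: [0.5967, -0.0248, 0.1537]
tool_rot: [0.693, -0.143, 0.144, -0.692]
force: [-0.8, -2.1, 6.0]
finger_gap: 0.097
```

```bash
python3 - <<'E'
from h import *
st()
E
```

```text
t 8.03 port [-0.0268  0.0454  0.1537] F [-0.84 -2.06  6.  ] T [-0.393  0.339  0.106] gap 8.2
q [-0.23  0.59  1.58 -0.    0.98 -1.39] zyaw rel port deg 88.09 xyaw -1.91 ydown [ 0.002 -0.001 -1.   ]
```

Call:
apply_moves([
  [0,0,0,0,0.5],
  [0,0,0,0,1],
  [0,0,0,0,1.5],
  [0,0,0,0,2],
  [0,0,0,0,2.5],
  [0,0,0,0,3],
  [0,0,0,0,3.5],
  [0,0,0,0,4],
])

```text
t: 9.02
tcp_pos: [0.5952, -0.0264, 0.1536]
tool_rot: [0.603, -0.372, 0.372, -0.6]
force: [-5.2, -7.6, 7.7]
finger_gap: 0.093
```

```bash
python3 - <<'E'
from h import *
st()
T=[]
for i in range(6): manip.snapshot("scene"); T.append(manip.sense()["ft_torque"][2].round(3))
print(T)
E
```

```text
t 9.03 port [-0.0276  0.0434  0.1536] F [-5.2  -7.57  7.74] T [-1.308  0.81   0.147] gap 8.0
q [-0.23  0.59  1.58 -0.01  0.98 -0.69] zyaw rel port deg 48.0 xyaw -42.0 ydown [-0.002 -0.004 -1.   ]
[np.float64(-0.031), np.float64(-0.07), np.float64(-0.017), np.float64(-0.05), np.float64(-0.071), np.float64(-0.091)]
```

Call:
apply_moves([
  [0,0.02,0,-0.025,0],
  [0,0.045,0,-0.05,0.5],
  [0,0.045,0,-0.05,1],
])

```text
t: 9.7
tcp_pos: [0.5946, -0.0269, 0.1537]
tool_rot: [0.567, -0.423, 0.423, -0.566]
force: [-5.1, -1.2, 8.5]
finger_gap: 0.096
```

```bash
cat >> h.py <<'E'
def rd():
    s=manip.sense();st();F=s["force"];print("Fport",(F@ex).round(2),(F@ey).round(2),"tau6",s["tau"][5].round(4))
E
python3 - <<'E'
from h import *
rd()
E
```

```text
t 9.7 port [-0.028   0.0427  0.1537] F [-5.15 -1.24  8.53] T [-0.594  0.754  0.133] gap 8.2
q [-0.23  0.59  1.58 -0.    0.98 -0.52] zyaw rel port deg 37.95 xyaw -52.05 ydown [-0.001 -0.002 -1.   ]
Fport -4.34 -3.04 tau6 -0.3361
```

Call:
apply_moves([
  [0,0,0,0,0.5],
  [0,0,0,0,1],
])

```text
t: 9.95
tcp_pos: [0.5941, -0.0271, 0.1537]
tool_rot: [0.529, -0.471, 0.471, -0.526]
force: [-5.1, -4.0, 8.5]
finger_gap: 0.094
```

```bash
python3 - <<'E'
from h import *
rd()
E
```

```text
t 9.95 port [-0.0285  0.0424  0.1537] F [-5.11 -3.99  8.46] T [-0.747  0.912  0.132] gap 8.1
q [-0.23  0.58  1.58 -0.    0.98 -0.34] zyaw rel port deg 27.97 xyaw -62.03 ydown [-0.003 -0.002 -1.   ]
Fport -3.29 -5.58 tau6 -0.3295
```

Call:
apply_moves([
  [0,0,0,0,0.5],
  [0,0,0,0,1],
])

```text
t: 10.2
tcp_pos: [0.5934, -0.0271, 0.1536]
tool_rot: [-0.486, 0.516, -0.515, 0.483]
force: [-6.8, -4.3, 10.2]
finger_gap: 0.095
```

```bash
python3 - <<'E'
from h import *
rd()
E
```

```text
t 10.2 port [-0.029   0.0421  0.1536] F [-6.78 -4.31 10.18] T [-0.789  1.102  0.12 ] gap 8.2
q [-0.23  0.58  1.58 -0.    0.98 -0.17] zyaw rel port deg 17.98 xyaw -72.02 ydown [-0.004 -0.002 -1.   ]
Fport -4.73 -6.49 tau6 -0.3277
```

Call:
apply_moves([
  [0,0.04,-0.05,0,0.5],
  [0,0.06,-0.08,0,1],
])

```text
t: 10.45
tcp_pos: [0.5927, -0.0273, 0.1539]
tool_rot: [-0.439, 0.557, -0.554, 0.436]
force: [-4.3, 0.0, -3.0]
finger_gap: 0.097
```

```bash
python3 - <<'E'
from h import *
rd()
E
```

```text
t 10.45 port [-0.0296  0.0416  0.1539] F [-4.28  0.03 -3.  ] T [-0.083  0.367  0.09 ] gap 8.3
q [-0.23  0.58  1.58 -0.    0.98  0.  ] zyaw rel port deg 7.91 xyaw -82.09 ydown [-0.006  0.001 -1.   ]
Fport -3.99 -1.54 tau6 -0.3365
```

Call:
apply_moves([
  [0,0,0,0,0.5],
  [0,0,0,0,1],
])

```text
t: 10.7
tcp_pos: [0.5921, -0.0271, 0.1538]
tool_rot: [-0.389, 0.593, -0.59, 0.385]
force: [-5.0, 0.6, 0.9]
finger_gap: 0.097
```

```bash
python3 - <<'E'
from h import *
rd()
im=manip.snapshot("scene");cv2.imwrite("pics/s7z.png",cv2.resize(im[195:295,240:370],(780,600),interpolation=cv2.INTER_CUBIC)[:,:,::-1])
im=manip.snapshot("wrist");cv2.imwrite("pics/w7.png",im[:,:,::-1])
E
```

```text
t 10.7 port [-0.0302  0.0416  0.1538] F [-5.04  0.61  0.88] T [-0.156  0.702  0.183] gap 8.3
q [-0.23  0.58  1.58 -0.    0.98  0.18] zyaw rel port deg -2.06 xyaw -92.06 ydown [-0.007  0.001 -1.   ]
Fport -4.91 -1.28 tau6 -0.3354
```

View pics/s7z.png

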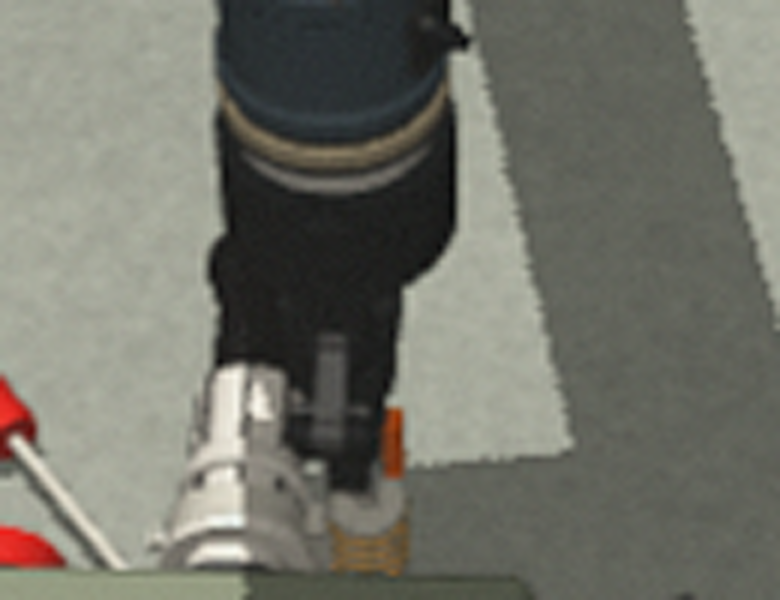

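View pics/w7.png

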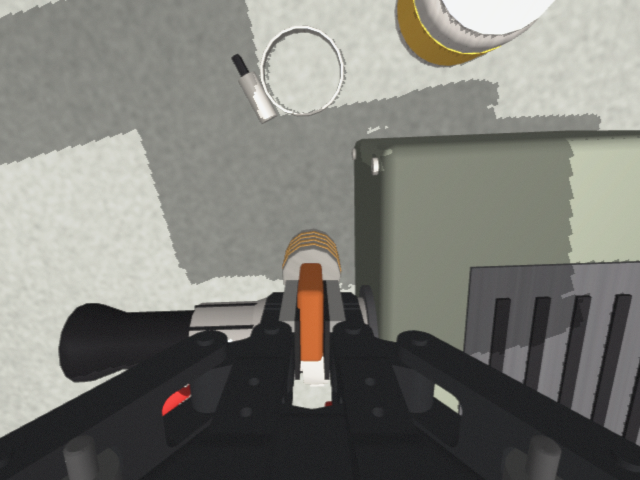

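Call:
apply_moves([
  [25,0,0,0,0],
  [25,0,0,0,0],
  [25,0,0,0,0],
  [25,-0.1,0,0,0],
  [25,-0.1,0,0,0],
])

```text
t: 11.42
tcp_pos: [0.5968, -0.0248, 0.1549]
tool_rot: [0.388, -0.591, 0.591, -0.388]
force: [0.1, -0.2, 0.6]
finger_gap: 0.291
```

```bash
python3 - <<'E'
from h import *
for i in range(5):
    rd(); im=manip.snapshot("wrist")
cv2.imwrite("pics/w8.png",im[:,:,::-1]);c=manip.get_calibration("wrist");np.save("c8.npy",c,allow_pickle=True)
print(proj(c,manip.sense()["tcp_pos"]))
E
```

```text
t 11.43 port [-0.0268  0.0455  0.1549] F [ 0.1  -0.25  0.6 ] T [-0.015  0.053  0.013] gap 24.9
q [-0.23  0.59  1.58  0.    0.98  0.18] zyaw rel port deg -1.92 xyaw -91.92 ydown [ 0.  0. -1.]
Fport 0.18 -0.19 tau6 0.0085
t 11.47 port [-0.0268  0.0454  0.1548] F [-0.38 -0.17  0.41] T [-0.043  0.029 -0.003] gap 24.7
q [-0.23  0.59  1.58  0.    0.98  0.18] zyaw rel port deg -1.92 xyaw -91.92 ydown [ 0. -0. -1.]
Fport -0.29 -0.3 tau6 0.0025
t 11.53 port [-0.0268  0.0453  0.1548] F [-0.37 -0.34 -0.42] T [ 0.02  -0.03  -0.011] gap 24.7
q [-0.23  0.59  1.58  0.    0.98  0.18] zyaw rel port deg -1.92 xyaw -91.92 ydown [ 0. -0. -1.]
Fport -0.22 -0.45 tau6 0.0007
t 11.57 port [-0.0269  0.0453  0.1548] F [-0.03  0.06  0.1 ] T [ 0.046  0.023 -0.02 ] gap 24.9
q [-0.23  0.59  1.58 -0.    0.98  0.18] zyaw rel port deg -1.93 xyaw -91.93 ydown [ 0. -0. -1.]
Fport -0.05 0.04 tau6 0.0002
t 11.62 port [-0.0269  0.0452  0.1548] F [-0.64  0.07 -0.06] T [ 0.053 -0.026 -0.027] gap 25.4
q [-0.23  0.59  1.58  0.    0.98  0.18] zyaw rel port deg -1.94 xyaw -91.94 ydown [-0.  0. -1.]
Fport -0.62 -0.17 tau6 0.0
[311.27963042 298.48590528]
```

View pics/w8.png

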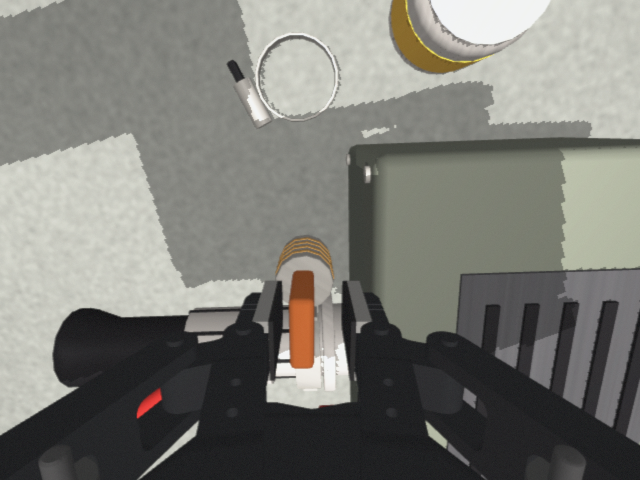

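```bash
python3 - <<'E'
from h import *
c=np.load("c8.npy",allow_pickle=True).item()
im=cv2.imread("pics/w8.png")[:,:,::-1].copy()
h=cv2.cvtColor(im,cv2.COLOR_RGB2HSV);m=cv2.inRange(h,(5,140,140),(20,255,255));m[:255]=0;m[380:]=0;m[:,:285]=0;m[:,325:]=0
ys,xs=np.nonzero(m);print(xs.min(),xs.max(),ys.min(),ys.max())
for p in [(xs.mean(),ys.min()),(xs.mean(),ys.max())]: print(toport(onz(c,*p,.183)))
b=cv2.minAreaRect(np.c_[xs,ys].astype(np.float32));print(b)
E
```

```text
290 313 299 367
[-0.0297021   0.05856794  0.183     ]
[-0.03083778  0.0317429   0.183     ]
((301.5, 333.0), (68.0, 23.0), 90.0)
```

The view shows the key centred in y (0.0452) and about 2.5 mm toward -x of the jaw middle, so I'll shift, re-grip and go on.

Call:
apply_moves([
  [25,0,-0.05,-0.06,0],
  [0,0,-0.05,-0.06,0],
  [0,0,-0.05,-0.06,0],
  [0,0,-0.05,-0.06,0],
  [0,0,-0.05,-0.06,0],
  [0,0,-0.05,-0.06,0],
])

```text
t: 12.42
tcp_pos: [0.5935, -0.0237, 0.1565]
tool_rot: [-0.389, 0.592, -0.59, 0.387]
force: [-4.4, 2.3, 5.9]
finger_gap: 0.094
```

```bash
python3 - <<'E'
from h import *
rd()
E
```

```text
t 12.43 port [-0.0302  0.0453  0.1565] F [-4.41  2.3   5.87] T [ 0.358  0.747 -0.086] gap 8.0
q [-0.23  0.58  1.58  0.    0.98  0.18] zyaw rel port deg -1.94 xyaw -91.94 ydown [-0.003  0.001 -1.   ]
Fport -4.95 0.53 tau6 -0.0687
```

Call:
apply_moves([
  [0,0,0,0,0.3],
  [0,0,0,0,0.6],
])

```text
t: 12.68
tcp_pos: [0.5936, -0.0237, 0.1565]
tool_rot: [-0.357, 0.612, -0.61, 0.355]
force: [-4.3, 2.2, 4.9]
finger_gap: 0.095
```

```bash
python3 - <<'E'
from h import *
rd()
E
```

```text
t 12.68 port [-0.0301  0.0453  0.1565] F [-4.3   2.22  4.93] T [0.275 0.767 0.093] gap 8.1
q [-0.23  0.58  1.58  0.    0.98  0.29] zyaw rel port deg -7.99 xyaw -97.99 ydown [-0.003  0.001 -1.   ]
Fport -4.82 0.49 tau6 -0.1726
```

Call:
apply_moves([
  [0,0,0,0,0.5],
  [0,0,0,0,1],
])

```text
t: 12.92
tcp_pos: [0.5936, -0.0238, 0.1566]
tool_rot: [-0.302, 0.64, -0.639, 0.3]
force: [-4.5, 2.3, 5.6]
finger_gap: 0.095
```

```bash
python3 -c "
from h import *
rd()"
```

```text
t 12.93 port [-0.0301  0.0453  0.1566] F [-4.49  2.29  5.56] T [0.29  0.736 0.142] gap 8.2
q [-0.23  0.58  1.58  0.    0.98  0.46] zyaw rel port deg -18.06 xyaw -108.06 ydown [-0.003  0.001 -1.   ]
Fport -5.02 0.48 tau6 -0.3534
```

Call:
apply_moves([
  [0,0,0,0,0.5],
  [0,0,0,0,1],
])

```text
t: 13.18
tcp_pos: [0.5935, -0.0238, 0.1565]
tool_rot: [-0.245, 0.664, -0.663, 0.243]
force: [-4.5, 1.3, 5.2]
finger_gap: 0.1
```

```bash
python3 -c "
from h import *
rd()"
```

```text
t 13.18 port [-0.0301  0.0453  0.1565] F [-4.53  1.28  5.19] T [0.291 0.774 0.089] gap 8.5
q [-0.23  0.58  1.58  0.    0.98  0.64] zyaw rel port deg -28.05 xyaw -118.05 ydown [-0.003  0.001 -1.   ]
Fport -4.69 -0.47 tau6 -0.353
```

Call:
apply_moves([
  [0,0,0,0,0.4],
  [0,0,0,0,0.8],
])

```text
t: 13.42
tcp_pos: [0.5935, -0.0238, 0.1566]
tool_rot: [-0.199, 0.679, -0.678, 0.197]
force: [-5.1, 2.6, 5.5]
finger_gap: 0.094
```

```bash
python3 -c "
from h import *
rd()"
```

```text
t 13.43 port [-0.0301  0.0453  0.1566] F [-5.14  2.58  5.5 ] T [0.235 0.729 0.107] gap 8.0
q [-0.23  0.58  1.58 -0.    0.98  0.78] zyaw rel port deg -36.02 xyaw -126.02 ydown [-0.003  0.001 -1.   ]
Fport -5.72 0.51 tau6 -0.251
```

Call:
apply_moves([
  [0,0,0,0,0.5],
  [0,0,0,0,1],
])

```text
t: 13.68
tcp_pos: [0.5935, -0.0238, 0.1566]
tool_rot: [-0.139, 0.694, -0.693, 0.137]
force: [-3.9, 1.6, 4.9]
finger_gap: 0.095
```

```bash
python3 -c "
from h import *
rd()"
```

```text
t 13.68 port [-0.0301  0.0452  0.1566] F [-3.92  1.6   4.89] T [0.237 0.786 0.182] gap 8.1
q [-0.23  0.58  1.58 -0.    0.98  0.95] zyaw rel port deg -46.04 xyaw -136.04 ydown [-0.003  0.001 -1.   ]
Fport -4.23 0.05 tau6 -0.2952
```

Call:
apply_moves([
  [0,0,0,0,0.5],
  [0,0,0,0,1],
])

```text
t: 13.92
tcp_pos: [0.5935, -0.0239, 0.1566]
tool_rot: [-0.078, 0.703, -0.703, 0.076]
force: [-4.8, 1.4, 5.9]
finger_gap: 0.093
```

```bash
python3 -c "
from h import *
rd()"
```

```text
t 13.93 port [-0.0301  0.0451  0.1566] F [-4.76  1.42  5.91] T [0.224 0.762 0.21 ] gap 7.9
q [-0.23  0.58  1.58 -0.    0.98  1.13] zyaw rel port deg -56.03 xyaw -146.03 ydown [-0.003  0.    -1.   ]
Fport -4.95 -0.43 tau6 -0.2462
```

```bash
python3 - <<'E'
from h import *
for i in range(10):
    s=manip.sense();print(s["t"].round(2) if hasattr(s["t"],'round') else s["t"],s["ft_torque"][2].round(3),s["tau"][5].round(3),s["q"][5].round(4));manip.snapshot("top")
E
```

```text
13.925 0.21 -0.246 1.1255
13.975 0.099 0.266 1.1278
14.025 0.004 0.184 1.1243
14.075 0.051 0.04 1.1234
14.125 -0.017 0.007 1.1233
14.175 0.025 0.002 1.1232
14.225 -0.009 0.001 1.1233
14.275 0.013 0.001 1.1233
14.325 0.036 0.001 1.1233
14.375 -0.034 0.001 1.1233
```

Call:
apply_moves([
  [0,0,0,0,0.06],
  [0,0,0,0,0.12],
  [0,0,0,0,0.17],
  [0,0,0,0,0.21],
  [0,0,0,0,0.24],
  [0,0,0,0,0.26],
  [0,0,0,0,0.28],
  [0,0,0,0,0.29],
  [0,0,0,0,0.3],
  [0,0,0,0,0.305],
])

```text
t: 15.68
tcp_pos: [0.5935, -0.0239, 0.1565]
tool_rot: [-0.06, 0.705, -0.704, 0.058]
force: [-4.6, 2.2, 5.5]
finger_gap: 0.096
```

```bash
python3 - <<'E'
from h import *
T=[]
for i in range(10):
    s=manip.sense();T.append(s["ft_torque"][2].round(3));q=s["q"][5].round(4);print(T[-1],s["tau"][5].round(3),q);manip.snapshot("top")
print(np.mean(T))
E
```

```text
0.22 0.21 1.1758
0.233 0.214 1.1758
0.196 0.211 1.1758
0.2 0.209 1.1758
0.249 0.209 1.1758
0.174 0.209 1.1758
0.234 0.209 1.1758
0.206 0.209 1.1758
0.216 0.209 1.1758
0.225 0.209 1.1758
0.2153
```

Call:
apply_moves([
  [0,0,0,0,0.04],
  [0,0,0,0,0.08],
  [0,0,0,0,0.12],
  [0,0,0,0,0.15],
  [0,0,0,0,0.17],
  [0,0,0,0,0.18],
  [0,0,0,0,0.19],
  [0,0,0,0,0.195],
  [0,0,0,0,0.2],
])

```text
t: 17.3
tcp_pos: [0.5935, -0.0239, 0.1565]
tool_rot: [-0.048, 0.706, -0.705, 0.046]
force: [-4.1, 1.8, 5.5]
finger_gap: 0.098
```

```bash
python3 - <<'E'
from h import *
s=manip.sense();print(s["ft_torque"][2].round(3),s["tau"][5].round(3),s["q"][5].round(4))
rd()
E
```

```text
0.221 0.218 1.2107
t 17.3 port [-0.0301  0.0452  0.1565] F [-4.13  1.78  5.53] T [0.269 0.809 0.221] gap 8.4
q [-0.23  0.58  1.58 -0.    0.98  1.21] zyaw rel port deg -60.9 xyaw -150.9 ydown [-0.003  0.    -1.   ]
Fport -4.5 0.14 tau6 0.2183
```

The settled torque rose from about 0.10 (friction) to 0.22, so growth is about 0.12, which is the target. Releasing now.

Call:
apply_moves([
  [40,0,0,0,0],
  [40,0,0,0,0],
  [40,0,0,0,0],
  [40,0,0,0,0],
  [40,0,-1,0,0],
  [40,0,-2.5,0,0],
  [40,0,-4,0,0],
  [40,0,-4,0,0],
])

```text
t: 18.3
tcp_pos: [0.5976, -0.0249, 0.2808]
tool_rot: [0.043, -0.705, 0.707, -0.05]
force: [-0.0, -0.1, 0.2]
finger_gap: 0.469
```

```bash
python3 - <<'E'
from h import *
rd();print(cmd(P(.03,.0455,.27)))
E
```

```text
t 18.3 port [-0.026   0.0457  0.2808] F [-0.03 -0.1   0.18] T [-0.002 -0.008  0.027] gap 40.0
q [-0.23  0.43  1.45 -0.    1.25  1.21] zyaw rel port deg -60.98 xyaw -150.98 ydown [ 0.01  -0.002 -1.   ]
Fport 0.01 -0.1 tau6 -0.0001
[-1.62492662  0.37738908  0.90865871]
```

Call:
apply_moves([
  [40,1,0,0,0],
  [40,2.2,0,0,0],
  [40,2.2,0,0,0],
  [40,2.2,0,0,0],
])

```text
t: 18.8
tcp_pos: [0.53, -0.0331, 0.276]
tool_rot: [0.046, -0.706, 0.706, -0.046]
force: [-0.5, -0.4, 0.4]
finger_gap: 0.466
```

```bash
python3 - <<'E'
from h import *
rd()
c=manip.get_calibration("wrist");im=manip.snapshot("wrist");cv2.imwrite("pics/w9.png",im[:,:,::-1])
s=manip.snapshot("scene");cv2.imwrite("pics/s9.png",s[:,:,::-1])
h=cv2.cvtColor(s,cv2.COLOR_RGB2HSV);m=cv2.inRange(h,(5,140,80),(20,255,255));m[:235]=0;m[290:]=0;m[:,:285]=0;m[:,320:]=0
ys,xs=np.nonzero(m);print(len(xs),toport(onz(manip.get_calibration("scene"),xs.mean(),ys.mean(),.168)))
t=manip.snapshot("top");cv2.imwrite("pics/t9.png",t[:,:,::-1])
u=proj(c,P(-.03,.03,.14)).round().astype(int);print(u)
v=im[max(0,u[1]-75):u[1]+75,u[0]-100:u[0]+100]
cv2.imwrite("pics/w9z.png",cv2.resize(v,None,fx=4,fy=4,interpolation=cv2.INTER_CUBIC)[:,:,::-1])
E
```

```text
t 18.8 port [-0.0859  0.0133  0.276 ] F [-0.47 -0.43  0.42] T [-0.036 -0.031 -0.027] gap 39.8
q [-0.27  0.35  1.61  0.    1.18  1.17] zyaw rel port deg -61.0 xyaw -151.0 ydown [ 0.  0. -1.]
Fport -0.28 -0.58 tau6 -0.0003
111 [-0.03073991  0.04481397  0.168     ]
[328 148]
```

View pics/w9z.png

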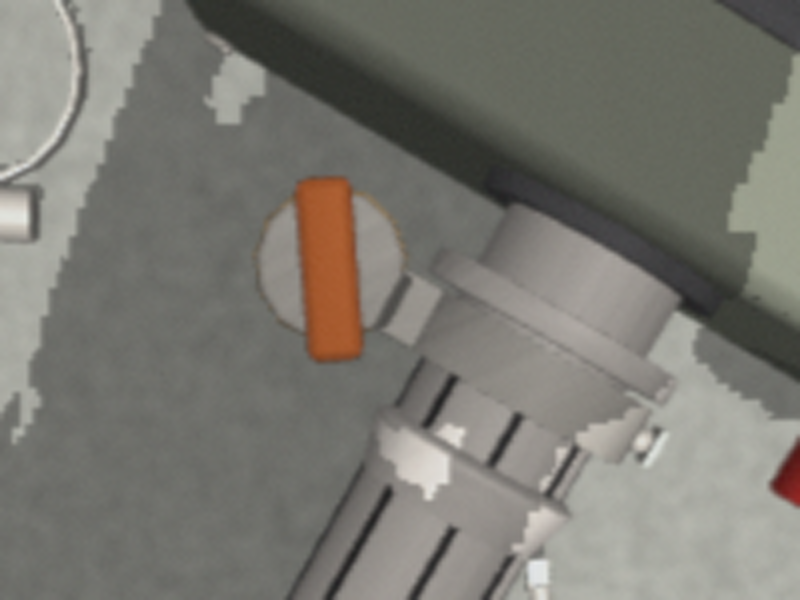

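View pics/s9.png

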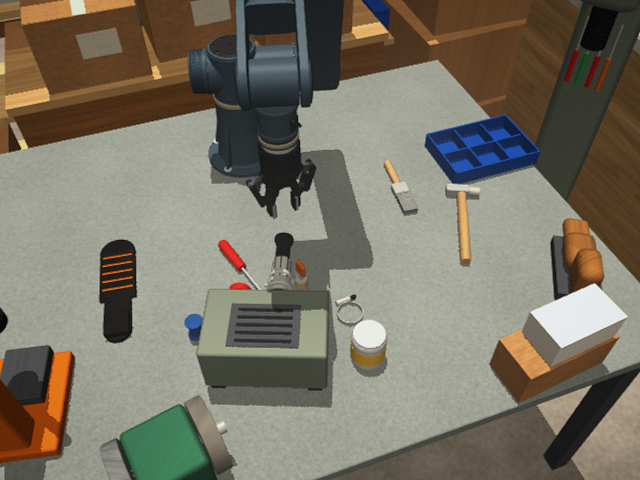

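```bash
python3 -c "
from station import manip
print(manip.sign_off(), manip.sense()['t'])"
```

```text
the job is handed in; nothing more can be done
the job is handed in; nothing more can be done
```

I slid the band home over the barb, turned the key about 149° clockwise until the band was snug, let go and backed the arm off. I handed the job in at about 19 s; no verdict was reported.

- **Band:** pushing the drum with shut fingers met a firm stop at up to 24 N, with no further movement. In the last wrist picture the band lies flush on the flange. The scene camera puts the key at x = -0.0307 m from the port, against -0.0305 expected when home.
- **My port estimate was off:** my first port position was about 7 mm too far along x, and the band started about 7 mm along the stub. That explains why it travelled 38 mm rather than 45. I corrected this from the stub's edges before turning the key.
- **Tightness:** I let go once, about 90° in, to re-centre the grip. The final settled torque was 0.22 N m. Less about 0.10 of friction, that is growth of about 0.12, or roughly 12 N. After release the key appears to have eased back about 4°. That would leave about 10 N, between the 5 N needed and the 30 N that crushes the washers. I inferred these forces from the torque; I could not measure them directly.
- **Noisy readings:** torque read while the key was moving scattered by about 0.03 N m, so I relied on the settled readings.
- **Bystanders:** by eye in the final scene picture, none has moved. The arm is clear and the wrist force is about zero.

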